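# Hold a tube block in the corner of the marking jig

### The arm

A 7-joint arm with a two-finger parallel gripper is mounted at the origin on a cart in front of the work surface, level with it; the furniture and walls round the work are solid. World frame = base frame: x ahead of the robot, y to its left, z up, the work surface at z = 0. Lengths are in m, angles in rad, forces in N, time in s.
With the tool pointing down it reaches from about 0.35 to 0.9 m from the base axis. Payload 8.1 kg.
Tool frame: the origin (TCP) lies on the centre line of the jaws, within the pads' length; the fingertips stand 19 mm ahead of it and the grasp point (between the pads) is the TCP; z points along the fingers, y is the line along which they close (so a half turn about z gives the same grasp; the last joint's range is limited). The gripper opens to 85 mm and grips with 20 to 120 N. Pads are 22 mm wide; open, the fingers measure 114 mm over their backs; the gripper's body (76 mm by 85 mm) begins 54 mm behind the grasp point. The pads swing forward as they close: fully open they stand 13 mm farther back than shut.
Start: joints at [1.051, 0.434, 0.025, 1.573, -0.012, 1.134, -0.075], TCP at [0.253, -0.572, 0.25] pointing down, gripper open.
Joint ranges: [-2.62, 2.62], [-0.44, 2.09], [-1.27, 1.32], [0.08, 2.57], [-1.32, 4.46], [0.12, 2], [-2.74, 2.74]. Speed limits (rad/s): [2.22, 2.22, 3.01, 3.01, 3.14, 3.14, 3.14].

### API

Orientations are given as [roll, pitch, yaw] about the fixed x, y, z axes, in that order (R = Rz(yaw) Ry(pitch) Rx(roll)).
In Python, from bench import bot, read_camera, calibration gives the robot as it stands.
- The arm moves only by the tool send_rows, never from a script. Its argument "increments" is a list that holds one entry, the list of rows, each a list of 6 numbers: the shift along the tool's x, y, z in cm, then the turn, a rotation vector about the tool's x, y, z in degrees. In form: [[[x, y, z, ax, ay, az], ...]]. A call has 1 to 5 rows; each row shifts and turns the commanded pose from where the row before left it, along the tool's axes as they then stand; what a row does not reach is not made up. A row lasts 1/8 s, in which the tool goes at most 62.5 mm and 10.7 degrees, less where a joint would pass 70% of its speed; a pose out of reach is approached as far as the arm can. A call with a gripper value outside its range is refused whole. "jaw" is the finger opening in cm, from 0 to 8.54, set as the call begins (left out, the last holds). The fingers move at their own pace and stop on an object; "grip_force" is the grip in N (left out, the last holds). Time passes only in rows, so rows that do not move let the fingers close. It gives the time, the measured TCP pose, the force, the opening and the grip force at its end, in the units of the state.
- bot.sense(): the state, without advancing time (a new reading comes with each control period).
- read_camera(name): name is "side" or "top"; returns the picture (420x560x3 uint8, blue, green, red); there is no depth.
- calibration(name): a dict with "mtx" (3x3 intrinsics, pixels), "k1" (the pictures are not rectified: a ray, as slopes to the right and down, at radius r is drawn at 1 + k1 r^2 times it, then the intrinsics apply), "extrinsics" (4x4, takes a point from world to camera coordinates). Camera axes: x right, y down, z forward; pixel columns grow to the right and rows downward; lengths in m; the calibration is good to about 2 mm. A picture is of the moment at which its call begins. calibration takes no time and is no camera call.
- bot.hand_in(): hands the job in; it is judged then, once.
The state is a dict: "time_s": time; "joint_positions": joint angles; "joint_vel": joint speeds; "effort": joint torques, N m; "eef_pos": TCP position; "ee_rot": TCP orientation; "force": force on the tool from outside, world axes, zero at the start; "moment": the same for the moment, N m; "opening": finger opening in m; "grasp_force": force on a finger pad.
Only numpy, scipy, OpenCV 4.12 (cv2) and the standard library are available. Lean on these libraries where they do the work, as an engineer would, in place of code of your own. Each camera call takes 0.05 s, during which the arm holds its last target. There are 200 camera calls.

### The job

Pick up the longer of the two aluminium tube blocks, set it down on the bed of the marking jig with its bevelled edge facing away from the fence, and let go of it. Then get it home, its left end up against the stop block and its back flat against the fence, and with the fingers shut push diagonally on the bevel, inward and down, so that the one push presses it firmly (some 10 N each way) against fence and bed together; the program finishes while still holding that push. Leave the shorter block, the brown bottle and the timer where they are.

Things in the scene. Friction and masses are not known exactly. Their poses are not given: they have to be found in the camera images.
- block_long_center (a point): Centre (20 mm above its underside) of the longer loose aluminium block, about 0.35 kg: 44 mm wide (its x), 90 mm long (y), 40 mm high (z), five small wells in its top. Back (+x face) plain. Front (-x): lower 24 mm upright, above it a 45 degree bevel, 16 x 16 mm, the whole length. It starts upright on the worktop, bevel roughly toward the robot; grip it low across the 44 mm.
- block_long_bevel (a point): Middle of the bevel of the longer block: 14 mm toward its -x side from its centre line, 32 mm above its underside; same axes as the block.
- block_long: The longer block as a body; origin at the middle of its underside, axes as for its centre.
- block_short_center (a point): Centre (20 mm above its underside) of the shorter aluminium block, same section and bevel but 60 mm long and with three wells. To be left alone.
- jig: Fixed marking-out jig, 105 (x) by 130 mm (y). Origin on the worktop at its middle; x points from the open front to the fence, y along the fence to the stop. Bed top at z = 12 mm, open from x = -55 mm to the fence's face at x = +41 mm and from y = -65 mm to the stop's face at y = +50 mm. With the long block home, its centre is at x = +19, y = +5, z = +32 mm in this frame.
- jig_bed: Smooth grey plastic bed plate of the jig, slippery (friction about 0.15), so that a push on the bevel also slides the block along it; rigid; same origin and axes as the jig, its top 12 mm above that origin.
- jig_fence: Upright grey bar along the far side of the jig, 15 mm thick, its top 52 mm above the worktop; same origin and axes as the jig.
- jig_stop: Low grey bar across the left end of the bed, 15 mm thick, its top 32 mm above the worktop (20 mm above the bed), from x = -34 mm to the fence; same origin and axes as the jig.
- amber_bottle_center (a point): Centre of a brown reagent bottle with black cap, 48 mm across and 105 mm high, standing to the left of the jig. To be left alone.
- bench_timer: White bench timer lying on its back, 66 x 62 x 18 mm, origin at the middle of its underside. To be left alone.

How it is judged:
By the outcome, as a careful person would: the job done as asked, in the order asked, and still so for the second after the job is handed in, while the arm keeps its last pose, push and grip.
It also fails if it takes over 48 s, if anything falls off the work surface, if the arm or the gripper's body presses on something with over 40 N, if the wrist force passes 120 N, or if a joint passes its speed limit or range.

## Working session

There is one attempt and no reset: what is moved stays moved. The work goes in short steps, Python scripts to look and compute and a tool call to move; the robot and the scene stay as the last step left them, time stands still between calls to the robot, and variables do not carry over. Pictures are saved under pics/ and viewed, at most 10 in all, crops included, and the job is handed in when it is done.

Besides the shell and the picture viewer there is one more tool, called after "Call:" as name([rows], argument=value, ...), one row to a line, values as JSON. send_rows: Moves the arm, as the interface text tells. Its arguments: {"type":"object","properties":{"increments":{"type":"array"},"jaw":{"type":"number"},"grip_force":{"type":"number"}},"required":["increments"]}

```bash
mkdir -p pics; ls; python3 - <<'E'
from bench import bot, read_camera, calibration
import cv2
for n in("side","top"):
    cv2.imwrite(f"pics/{n}0.png",read_camera(n)); c=calibration(n); print(n,c)
print(bot.sense())
E
```

```text
pics
side {'mtx': array([[479.62816639,   0.        , 267.64833962],
       [  0.        , 479.62816639, 208.23481539],
       [  0.        ,   0.        ,   1.        ]]), 'k1': -0.14259402448055572, 'extrinsics': array([[ 0.96436474,  0.26439455, -0.0098064 , -0.44909158],
       [ 0.21758732, -0.81363405, -0.53912465, -0.06580989],
       [-0.15052044,  0.51777905, -0.8421689 ,  1.31151442],
       [ 0.        ,  0.        ,  0.        ,  1.        ]])}
top {'mtx': array([[440.58998892,   0.        , 272.67918505],
       [  0.        , 440.58998892, 213.92660247],
       [  0.        ,   0.        ,   1.        ]]), 'k1': -0.10835372239182096, 'extrinsics': array([[ 2.74954514e-03, -9.99995631e-01,  1.08543521e-03,
         1.06929335e-02],
       [-9.83565401e-01, -2.90032259e-03, -1.80528920e-01,
         4.63945138e-01],
       [ 1.80531280e-01, -5.71224098e-04, -9.83569078e-01,
         9.31309853e-01],
       [ 0.00000000e+00,  0.00000000e+00,  0.00000000e+00,
         1.00000000e+00]])}
{'time_s': 0.1, 'joint_positions': array([ 1.05141647,  0.43515324,  0.02498169,  1.57402547, -0.01159624,
        1.13398621, -0.07509575]), 'joint_vel': array([ 6.81432444e-06, -2.46409484e-03, -1.51570414e-03, -8.07518270e-04,
        6.01716499e-04,  7.66072401e-04, -3.70509675e-04]), 'effort': array([ 1.28060048e-03, -6.71764326e+01,  1.02724381e+00, -3.16905820e+01,
        1.57288718e-02,  7.28622079e-03,  5.15956242e-05]), 'eef_pos': array([ 0.25278472, -0.57112613,  0.24959707]), 'ee_rot': array([-3.14017190e+00,  1.36731105e-04,  4.16708837e-01]), 'force': array([ 0.30524919, -0.40676591,  0.17145849]), 'moment': array([ 0.00978604, -0.00447716, -0.00888646]), 'grasp_force': 0.0, 'opening': 0.08542156647902967}
```

View pics/top0.png

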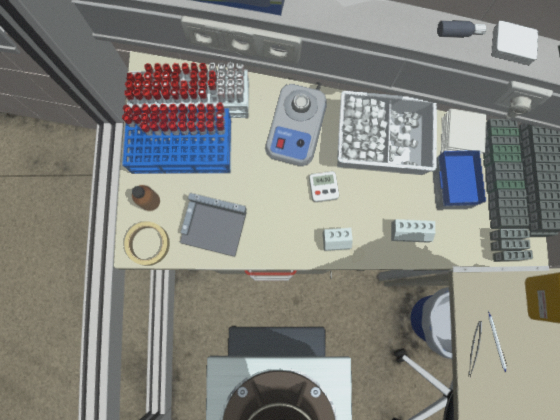

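View pics/side0.png

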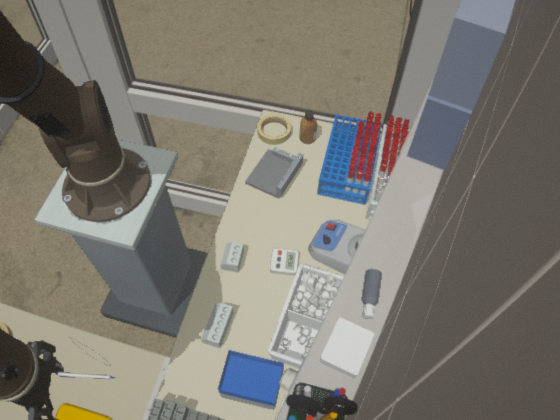

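Top view: long block at about (414,230), short block at (338,238), jig at (213,222) with its fence on the far side and its stop at left. The bottle is at (145,197). In the side view the long block is at (218,324) and the jig at (275,172). I'll zoom in on the long block and the jig.

```bash
cat > h.py <<'E'
import numpy as np, cv2
from bench import bot, read_camera, calibration
def cast(n,px,z):
    c=calibration(n);M=c["mtx"];E=c["extrinsics"]
    px=np.atleast_2d(np.array(px,float)).reshape(-1,1,2)
    s=cv2.undistortPoints(px,M,np.array([c["k1"],0,0,0,0.])).reshape(-1,2)
    d=np.c_[s,np.ones(len(s))]@E[:3,:3]; o=-E[:3,:3].T@E[:3,3]
    return o+d*((z-o[2])/d[:,2])[:,None]
def proj(n,P):
    c=calibration(n);E=c["extrinsics"]
    return cv2.projectPoints(np.atleast_2d(np.array(P,float)),cv2.Rodrigues(E[:3,:3])[0],E[:3,3],c["mtx"],np.array([c["k1"],0,0,0,0.]))[0].reshape(-1,2)
def crop(im,x,y,w,h,f): return cv2.resize(im[y:y+h,x:x+w],None,fx=f,fy=f,interpolation=cv2.INTER_CUBIC)
E
python3 - <<'E'
from h import *
t=cv2.imread("pics/top0.png")
a=crop(t,384,210,60,40,6.6666);b=crop(t,170,185,80,80,5)
s=cv2.imread("pics/side0.png")
c=crop(s,190,290,60,60,5); d=crop(s,240,140,66,60,6)
W=np.zeros((600,800,3),np.uint8)
W[:a.shape[0],:a.shape[1]]=a; W[:400,400:]=b[:,:400]
W[300:600,:300]=c; 
W[400:600,400:800]=0
cv2.imwrite("pics/z.png",W); 
E
```

```text
(no output)
```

View pics/z.png

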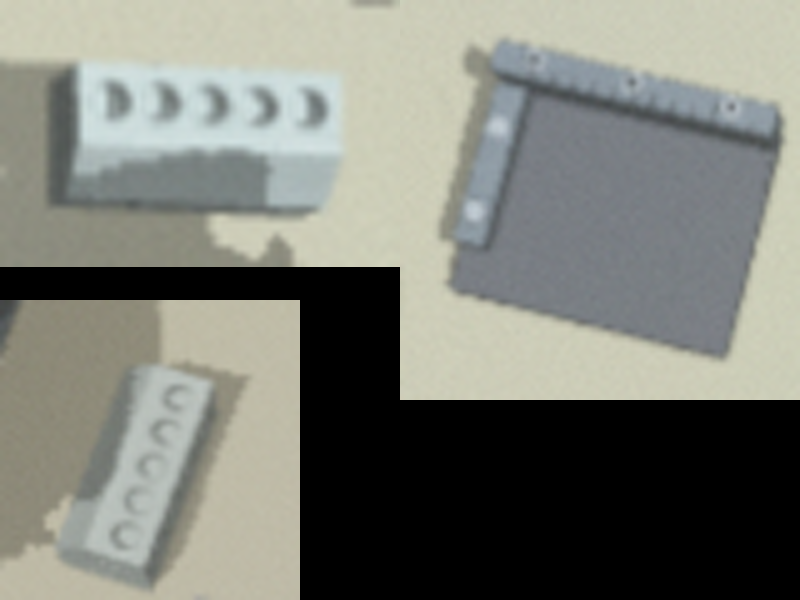

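Crop shows the long block with its bevel facing the robot. Its top-face corners are at crop px (78,62), (343,75), (76,147) and (338,155). The jig bed's front corners are at (448,288) and (725,358), the fence's top back corners at (503,38) and (780,105).

```bash
python3 - <<'E'
from h import *
f=lambda L,x0,y0,s:[(x0+(u+.5)/s-.5,y0+(v+.5)/s-.5) for u,v in L]
B=cast("top",f([(78,62),(343,75),(338,155),(76,147)],384,210,6.6666),.04)
print("block",B.round(4)); 
e=B[0]-B[1]; yaw=np.arctan2(e[1],e[0])-np.pi/2; print("len",np.linalg.norm(e),np.degrees(yaw))
e2=B[3]-B[2]; print(np.linalg.norm(e2),np.degrees(np.arctan2(e2[1],e2[0]))-90)
ux=np.array([np.cos(yaw),np.sin(yaw),0])
print("centre top", (B[0]+B[1])/2-.022*ux, B.mean(0)-.008*ux, "back-front",(B[0]+B[1]-B[2]-B[3])/2@ux)
S=cast("side",f([(213,378),(137,365),(60,548),(155,583)],190,290,5)[:1],.04); print("side back-left top",S)
J=cast("top",f([(48,288),(325,358)],170,185,5),.012); F=cast("top",f([(103,38),(380,105)],170,185,5),.052)
for Q in(J,F):
    e=Q[0]-Q[1]; print(Q.round(4),np.linalg.norm(e),np.degrees(np.arctan2(e[1],e[0]))-90)
P=cast("top",f([(83,246),(90,243),(378,138),(380,150)],170,185,5),.032);print(P)
e=(J[0]-J[1])+(F[0]-F[1]);yj=np.arctan2(e[1],e[0])-np.pi/2;u=np.array([np.cos(yj),np.sin(yj),0])
print("yj",np.degrees(yj),"depth",(F.mean(0)-J.mean(0))@u, "lat",np.cross(u,F.mean(0)-J.mean(0))[2])
print("fence back mid",F.mean(0),"bed front mid",J.mean(0))
# side view refine: image crop of jig
s=cv2.imread("pics/side0.png"); cv2.imwrite("pics/js.png",crop(s,240,140,66,60,9))
E
```

```text
block [[ 0.4539 -0.2614  0.04  ]
 [ 0.4497 -0.3522  0.04  ]
 [ 0.4225 -0.3488  0.04  ]
 [ 0.4252 -0.2594  0.04  ]]
len 0.09092594928390053 -2.677256309276998
0.08945434734284256 -1.7344090513669244
centre top [ 0.42980782 -0.30577577  0.04      ] [ 0.42982564 -0.30507283  0.04      ] back-front 0.02803007189482845
side back-left top [[ 0.49367137 -0.38589891  0.04      ]]
[[0.4037 0.2235 0.012 ]
 [0.3728 0.0972 0.012 ]] 0.13005646553626363 -13.776251755373224
[[0.5105 0.1949 0.052 ]
 [0.4805 0.0715 0.052 ]] 0.1269736309866849 -13.663590626819982
[[0.42028164 0.2042268  0.032     ]
 [0.42164304 0.20113627 0.032     ]
 [0.46953171 0.07345102 0.032     ]
 [0.46408107 0.0724805  0.032     ]]
yj -13.720596823514907 depth 0.11063459846526175 lat -0.0008979175806639213
fence back mid [0.4955253 0.1332129 0.052    ] bed front mid [0.38826075 0.16032632 0.012     ]
```

View pics/js.png

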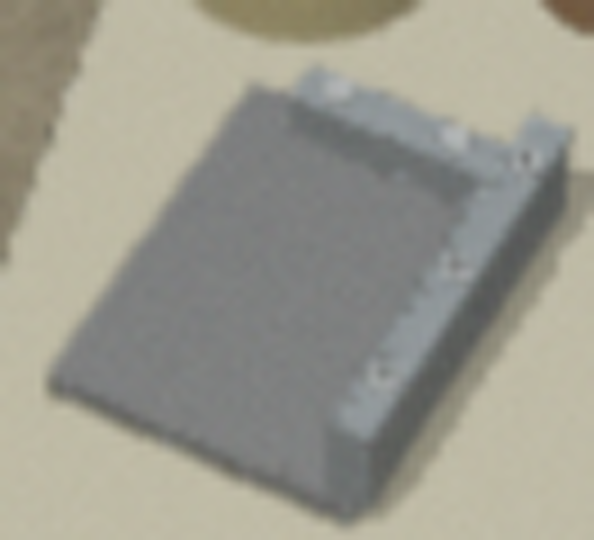

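Jig crop agrees: stop at top left, fence at right, bed empty. Jig origin is ≈ (0.4413, 0.1469) at yaw -13.7°. The long block's centre is ≈ (0.430, -0.305) at yaw ≈ -2.3°. Next I'll plan the approach.

```bash
cat >> h.py <<'E'
from scipy.spatial.transform import Rotation as Ro
JO=np.array([.4413,.1469,0]);JY=-13.7
def jig(p): return JO+Ro.from_euler('z',JY,degrees=True).apply(p)
def injig(p): return Ro.from_euler('z',-JY,degrees=True).apply(np.array(p)-JO)
def plan(p,yaw,tilt=0,n=5,start=None):
    """rows from measured pose to p; tool down, yaw deg, then tilt about tool x"""
    s=bot.sense(); P=s["eef_pos"];R=Ro.from_euler('xyz',s["ee_rot"])
    T=Ro.from_euler('xyz',[180,0,yaw],degrees=True)*Ro.from_euler('x',tilt,degrees=True)
    rv=(R.inv()*T).as_rotvec()/n
    D=(np.array(p)-P)/n
    for i in range(n):
        Ri=R*Ro.from_rotvec(rv*i); print(np.r_[Ri.inv().apply(D)*100,np.degrees(rv)].round(2).tolist())
    print("len/row mm",np.linalg.norm(D)*1000)
def st():
    s=bot.sense();print("t",s["time_s"],"jig",injig(s["eef_pos"]).round(4),s["eef_pos"].round(4),"rot",np.degrees(s["ee_rot"]).round(1),"F",Ro.from_euler('z',-JY,degrees=True).apply(s["force"]).round(1),"op",round(s["opening"],4),s["grasp_force"],"q",s["joint_positions"].round(2))
E
python3 - <<'E'
from h import *
plan([.430,-.305,.11],87.7,n=7)
E
```

```text
[3.85, -2.45, 2.0, -0.01, -0.01, -9.12]
[4.19, -1.81, 2.0, -0.01, -0.01, -9.12]
[4.43, -1.12, 2.0, -0.01, -0.01, -9.12]
[4.55, -0.41, 2.0, -0.01, -0.01, -9.12]
[4.56, 0.32, 1.99, -0.01, -0.01, -9.12]
[4.45, 1.04, 1.99, -0.01, -0.01, -9.12]
[4.23, 1.73, 1.99, -0.01, -0.01, -9.12]
len/row mm 49.839684511937705
```

Call:
send_rows([
  [[3.85,-2.45,2,0,0,-9.1],[4.2,-1.8,2,0,0,-9.1],[4.4,-1.1,2,0,0,-9.1],[4.55,-0.4,2,0,0,-9.1],[4.55,0.3,2,0,0,-9.1]],
], jaw=8.5)

```text
time_s: 0.72
eef_pos: [0.3801, -0.3806, 0.1496]
ee_rot: [-3.142, -0.0, 1.216]
force: [-0.6, -1.5, -0.9]
opening: 0.0851
grasp_force: 0.0
```

Call:
send_rows([
  [[4.45,1.0,2,0,0,-9.1],[4.2,1.7,2,0,0,-9.1],[0,0,0,0,0,0],[0,0,0,0,0,0]],
])

```text
time_s: 1.23
eef_pos: [0.4293, -0.3065, 0.1102]
ee_rot: [-3.141, 0.0, 1.527]
force: [-0.7, -0.7, 0.1]
opening: 0.085
grasp_force: 0.0
```

```bash
python3 - <<'E'
from h import *
st()
t=read_camera("top");s=read_camera("side")
W=np.zeros((400,800,3),np.uint8);W[:,:400]=crop(t,370,200,80,80,5);W[:,400:]=crop(s,180,280,80,80,5)
cv2.imwrite("pics/a.png",W)
plan([.430,-.305,.021],87.7,n=4)
E
```

```text
t 1.225 jig [ 0.0957 -0.4434  0.1102] [ 0.4293 -0.3065  0.1102] rot [-180.     0.    87.5] F [-0.6 -0.8  0.1] op 0.085 0.0 q [ 0.74  0.47 -0.3   1.95  0.2   0.76  0.29]
[0.06, 0.02, 2.24, -0.0, 0.01, -0.07]
[0.06, 0.02, 2.24, -0.0, 0.01, -0.07]
[0.06, 0.02, 2.24, -0.0, 0.01, -0.07]
[0.06, 0.02, 2.24, -0.0, 0.01, -0.07]
len/row mm 22.404080409032726
```

View pics/a.png

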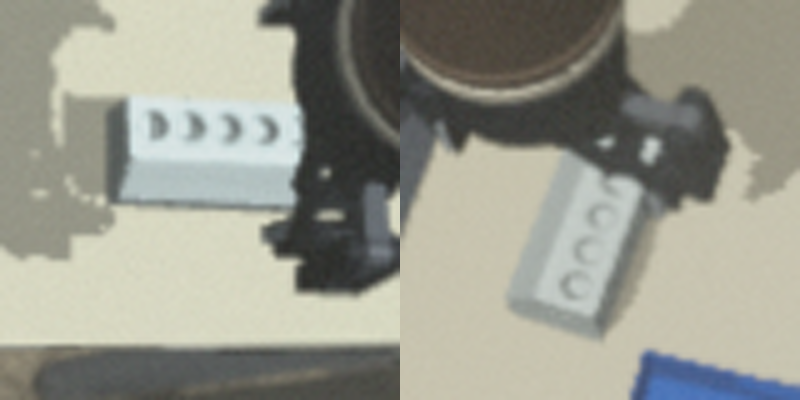

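Top crop: the block is undisturbed, its left half visible at crop x 115–300, with the gripper over its right half (parallax). The side crop shows the block's free right end at crop (605,300). I'll cross-check its position from the side view.

```bash
python3 - <<'E'
from h import *
print(cast("side",[(221.2,339.8),(190+213/5-.4,290+78/5-.4),(190+155/5-.4,290+268/5-.4)],.04))
E
```

```text
[[ 0.45389161 -0.33897104  0.04      ]
 [ 0.45308025 -0.25569331  0.04      ]
 [ 0.45497874 -0.34659222  0.04      ]]
```

Call:
send_rows([
  [[0.15,0.03,3.2,0,0,0],[0.15,0.03,3.2,0,0,0],[0.05,0,2.5,0,0,0],[0,0,0,0,0,0]],
], jaw=6.0, grip_force=40)

```text
time_s: 1.82
eef_pos: [0.4288, -0.3031, 0.0203]
ee_rot: [-3.139, -0.001, 1.526]
force: [0.7, 0.1, 0.5]
opening: 0.0603
grasp_force: 0.0
```

Call:
send_rows([
  [[0,0,0,0,0,0],[0,0,0,0,0,0],[0,0,0,0,0,0],[0,0,0,0,0,0]],
], jaw=3.0)

```text
time_s: 2.33
eef_pos: [0.4308, -0.3034, 0.0224]
ee_rot: [3.14, 0.001, 1.528]
force: [-2.0, -0.5, 8.5]
opening: 0.0431
grasp_force: 43.2
```

```bash
python3 - <<'E'
from h import *
st()
E
```

```text
t 2.325 jig [ 0.0965 -0.44    0.0224] [ 0.4308 -0.3034  0.0224] rot [1.799e+02 1.000e-01 8.750e+01] F [-1.8 -0.9  8.5] op 0.0431 43.20963028818369 q [ 0.7   0.6  -0.25  2.01  0.27  0.56  0.22]
```

Call:
send_rows([
  [[0,0,-2,0,0,0],[0,0,-4,0,0,0],[0,0,-4,0,0,0],[0,0,0,0,0,0]],
])

```text
time_s: 2.82
eef_pos: [0.4321, -0.3035, 0.1242]
ee_rot: [3.137, 0.003, 1.528]
force: [1.3, -0.7, -5.1]
opening: 0.0435
grasp_force: 42.3
```

```bash
python3 - <<'E'
from h import *
st(); print(jig([-.009,0,.1])); plan(jig([-.009,0,.1]),90+JY,n=10)
E
```

```text
t 2.825 jig [ 0.0977 -0.4398  0.1242] [ 0.4321 -0.3035  0.1242] rot [179.7   0.2  87.6] F [ 1.5 -0.4 -5.1] op 0.0435 42.25276177749038 q [ 0.75  0.44 -0.31  1.94  0.19  0.78  0.29]
[0.43255606 0.14903154 0.1       ]
[4.52, -0.19, 0.23, 0.03, 0.01, 1.13]
[4.52, -0.28, 0.23, 0.03, 0.01, 1.13]
[4.51, -0.37, 0.23, 0.03, 0.01, 1.13]
[4.5, -0.45, 0.23, 0.03, 0.01, 1.13]
[4.49, -0.54, 0.23, 0.03, 0.01, 1.13]
[4.48, -0.63, 0.23, 0.03, 0.01, 1.13]
[4.47, -0.72, 0.24, 0.03, 0.01, 1.13]
[4.45, -0.81, 0.24, 0.03, 0.01, 1.13]
[4.44, -0.89, 0.24, 0.03, 0.01, 1.13]
[4.42, -0.98, 0.24, 0.03, 0.01, 1.13]
len/row mm 45.31635197836003
```

Call:
send_rows([
  [[4.5,-0.2,0.1,0,0,1.1],[4.5,-0.3,0.1,0,0,1.1],[4.5,-0.4,0.1,0,0,1.1],[4.5,-0.45,0.1,0,0,1.1],[4.5,-0.55,0.1,0,0,1.1]],
])

```text
time_s: 3.45
eef_pos: [0.4287, -0.0753, 0.1154]
ee_rot: [-3.14, -0.0, 1.432]
force: [0.9, 0.7, -2.9]
opening: 0.0432
grasp_force: 42.1
```

Call:
send_rows([
  [[4.5,-0.6,0.2,0,0,1.1],[4.5,-0.7,0.2,0,0,1.1],[4.4,-0.8,0.2,0,0,1.1],[4.4,-0.9,0.2,0,0,1.1],[4.4,-1.0,0.2,0,0,1.1]],
])

```text
time_s: 4.08
eef_pos: [0.4284, 0.15, 0.1053]
ee_rot: [-3.14, 0.001, 1.336]
force: [1.5, -0.1, -4.3]
opening: 0.0433
grasp_force: 42.1
```

Call:
send_rows([
  [[0,0,0,0,0,0],[0,0,0,0,0,0]],
])

```text
time_s: 4.32
eef_pos: [0.4284, 0.1483, 0.1054]
ee_rot: [-3.14, 0.002, 1.337]
force: [-0.0, -0.7, -4.2]
opening: 0.0434
grasp_force: 42.2
```

```bash
python3 - <<'E'
from h import *
st()
t=read_camera("top");s=read_camera("side")
W=np.zeros((400,800,3),np.uint8);W[:,:400]=crop(t,170,175,80,80,5);W[:,400:]=crop(s,230,120,80,80,5)
cv2.imwrite("pics/b.png",W)
plan(jig([-.009,0,.037]),90+JY,n=4)
E
```

```text
t 4.325 jig [-0.0129 -0.0017  0.1054] [0.4284 0.1483 0.1054] rot [-1.799e+02  1.000e-01  7.660e+01] F [ 0.1 -0.7 -4.2] op 0.0434 42.15977059677243 q [-0.16  0.38 -0.37  2.12  0.22  0.67 -0.91]
[0.06, 0.08, 1.72, -0.01, 0.02, 0.05]
[0.06, 0.08, 1.72, -0.01, 0.02, 0.05]
[0.06, 0.08, 1.72, -0.01, 0.02, 0.05]
[0.06, 0.08, 1.72, -0.01, 0.02, 0.05]
len/row mm 17.21731336931111
```

View pics/b.png

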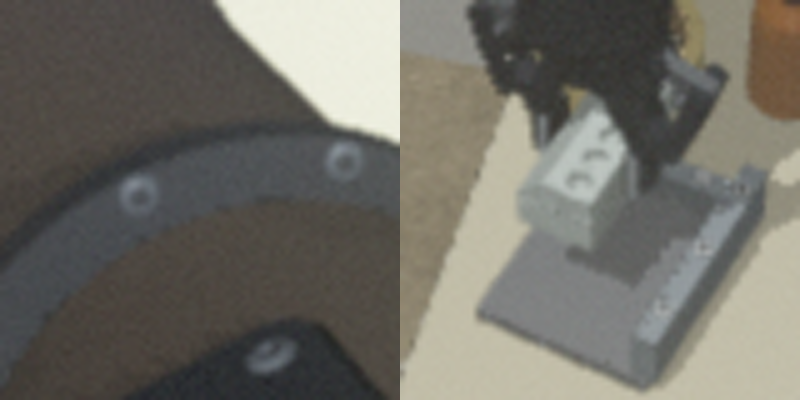

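Side crop: the block is held upright with its bevel toward the robot, over the bed at about (575,190). The top view is covered by the arm. Lowering the block now.

Call:
send_rows([
  [[0.05,0.08,2.5,0,0,0],[0.05,0.08,2.5,0,0,0],[0,0.08,1.3,0,0,0],[0,0.08,0.6,0,0,0],[0,0,0,0,0,0]],
])

```text
time_s: 5.05
eef_pos: [0.4328, 0.149, 0.0374]
ee_rot: [3.142, 0.0, 1.336]
force: [0.3, -0.1, -4.4]
opening: 0.043
grasp_force: 42.1
```

```bash
python3 - <<'E'
from h import *
st()
E
```

```text
t 5.05 jig [-0.0088  0.      0.0374] [0.4328 0.149  0.0374] rot [180.    0.   76.5] F [ 0.3  0.  -4.4] op 0.043 42.10042158141732 q [-0.21  0.51 -0.3   2.16  0.3   0.51 -0.98]
```

Call:
send_rows([
  [[0,0,0.2,0,0,0.2],[0,0,0.15,0,0,0],[0,0,0,0,0,0]],
])

```text
time_s: 5.42
eef_pos: [0.433, 0.1494, 0.0344]
ee_rot: [3.141, -0.0, 1.333]
force: [-1.0, -1.3, 4.6]
opening: 0.0433
grasp_force: 43.6
```

Call:
send_rows([
  [[0,0,0,0,0,0],[0,0,0,0,0,0],[0,0,0,0,0,0]],
], jaw=6.0)

```text
time_s: 5.8
eef_pos: [0.4327, 0.1493, 0.0338]
ee_rot: [3.141, -0.0, 1.333]
force: [0.2, -0.9, 1.0]
opening: 0.06
grasp_force: 0.0
```

Call:
send_rows([
  [[0,0,-3,0,0,0],[0,0,-4,0,0,0],[0,-3,0,0,0,0],[0,-3,0,0,0,0]],
])

```text
time_s: 6.3
eef_pos: [0.374, 0.1636, 0.1043]
ee_rot: [3.141, -0.001, 1.332]
force: [-0.5, 1.0, -0.2]
opening: 0.0599
grasp_force: 0.0
```

Call:
send_rows([
  [[0,0,2,0,0,0],[0,0,2.5,0,0,0],[0,0,2,0,0,0],[0,0,0,0,0,0]],
], jaw=0)

```text
time_s: 6.8
eef_pos: [0.3734, 0.163, 0.0379]
ee_rot: [-3.14, 0.002, 1.333]
force: [0.7, -0.6, -0.2]
opening: 0.0
grasp_force: 0.0
```

```bash
python3 - <<'E'
from h import *
st()
t=read_camera("top");s=read_camera("side")
W=np.zeros((400,800,3),np.uint8);W[:,:400]=crop(t,170,175,80,80,5);W[:,400:]=crop(s,230,120,80,80,5)
cv2.imwrite("pics/c.png",W)
E
```

```text
t 6.8 jig [-0.0698 -0.0004  0.0379] [0.3734 0.163  0.0379] rot [-1.799e+02  1.000e-01  7.640e+01] F [ 0.8 -0.4 -0.2] op 0.0 0.0 q [-0.29  0.46 -0.32  2.28  0.32  0.45 -1.11]
```

View pics/c.png

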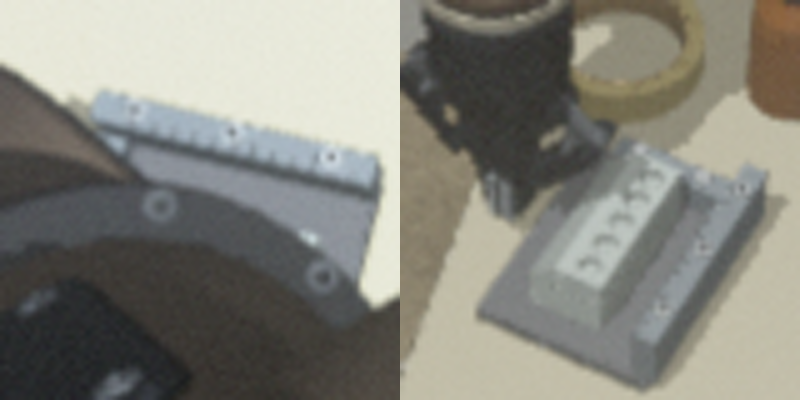

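Side crop: the block is free on the bed, parallel to the fence with a visible gap to it, and close to the stop. The shut fingers are in front of it at about (500,195). Pushing toward the fence now.

Call:
send_rows([
  [[0,1.2,0,0,0,0],[0,0.8,0,0,0,0],[0,0.8,0,0,0,0],[0,0.8,0,0,0,0],[0,0.6,0,0,0,0]],
])

```text
time_s: 7.52
eef_pos: [0.4155, 0.1532, 0.0388]
ee_rot: [-3.141, 0.0, 1.333]
force: [-1.3, 0.6, 1.7]
opening: 0.0001
grasp_force: 0.8
```

Call:
send_rows([
  [[0,0.4,0,0,0,0],[0,0.3,0,0,0,0],[0,0,0,0,0,0]],
])

```text
time_s: 7.9
eef_pos: [0.4222, 0.1518, 0.0388]
ee_rot: [3.141, -0.0, 1.333]
force: [0.2, -0.2, 0.4]
opening: 0.0001
grasp_force: 0.0
```

```bash
python3 - <<'E'
from h import *
st()
E
```

```text
t 7.9 jig [-0.0197  0.0002  0.0388] [0.4222 0.1518 0.0388] rot [180.   -0.   76.4] F [ 0.2 -0.2  0.4] op 0.0001 0.0 q [-0.22  0.5  -0.32  2.18  0.32  0.5  -1.02]
```

Call:
send_rows([
  [[0,0.2,0,0,0,0],[0,0.2,0,0,0,0]],
])

```text
time_s: 8.15
eef_pos: [0.4247, 0.151, 0.0386]
ee_rot: [-3.14, 0.001, 1.334]
force: [-9.2, 2.8, 7.1]
opening: -0.0001
grasp_force: 5.1
```

Call:
send_rows([
  [[0,0.2,0,0,0,0],[0,0.1,0,0,0,0]],
])

```text
time_s: 8.4
eef_pos: [0.4249, 0.1509, 0.0385]
ee_rot: [-3.136, 0.002, 1.336]
force: [-18.2, 6.5, 13.9]
opening: -0.0004
grasp_force: 9.5
```

Call:
send_rows([
  [[0,-1.5,0,0,0,0],[-1,-0.5,-4,0,0,0],[-4,2,-2,0,0,0],[-3,2,0,0,0,0],[0,1.2,0,0,0,0]],
])

```text
time_s: 9.02
eef_pos: [0.4414, 0.0621, 0.0991]
ee_rot: [3.141, 0.001, 1.329]
force: [0.8, 0.4, 0.0]
opening: 0.0001
grasp_force: 0.0
```

Call:
send_rows([
  [[0,0,0,0,0,0]],
])

```text
time_s: 9.15
eef_pos: [0.4418, 0.0652, 0.0988]
ee_rot: [3.141, -0.001, 1.332]
force: [-0.9, -0.6, 0.1]
opening: 0.0001
grasp_force: 0.0
```

```bash
python3 - <<'E'
from h import *
st();plan(jig([.019,-.076,.038]),90+JY,n=3)
E
```

```text
t 9.15 jig [ 0.0198 -0.0792  0.0988] [0.4418 0.0652 0.0988] rot [180.   -0.   76.3] F [-0.7 -0.8  0.1] op 0.0001 0.0 q [ 0.04  0.39 -0.38  2.14  0.23  0.65 -0.74]
[0.11, -0.03, 2.03, 0.02, -0.01, 0.01]
[0.11, -0.03, 2.03, 0.02, -0.01, 0.01]
[0.11, -0.03, 2.03, 0.02, -0.01, 0.01]
len/row mm 20.300435101379676
```

Call:
send_rows([
  [[0,0,2,0,0,0],[0,0,2,0,0,0],[0,0,2,0,0,0],[0.8,0,0,0,0,0],[0.8,0,0,0,0,0]],
])

```text
time_s: 9.78
eef_pos: [0.4448, 0.0821, 0.0392]
ee_rot: [3.142, -0.001, 1.334]
force: [1.2, 0.4, 0.0]
opening: 0.0001
grasp_force: 0.0
```

Call:
send_rows([
  [[0.4,0,0,0,0,0],[0.4,0,0,0,0,0],[0.2,0,0,0,0,0],[0,0,0,0,0,0]],
])

```text
time_s: 10.28
eef_pos: [0.4472, 0.0902, 0.0389]
ee_rot: [3.141, -0.0, 1.333]
force: [0.1, -0.7, 0.8]
opening: -0.0002
grasp_force: 0.0
```

Call:
send_rows([
  [[0.2,0,0,0,0,0],[0.2,0,0,0,0,0]],
])

```text
time_s: 10.52
eef_pos: [0.448, 0.0938, 0.0388]
ee_rot: [-3.142, 0.0, 1.333]
force: [-0.8, -1.7, 1.1]
opening: -0.0001
grasp_force: 0.8
```

```bash
python3 - <<'E'
from h import *
st()
E
```

```text
t 10.525 jig [ 0.0191 -0.05    0.0388] [0.448  0.0938 0.0388] rot [-180.     0.    76.3] F [-0.4 -1.9  1.1] op -0.0001 0.7548761079715405 q [-0.08  0.5  -0.32  2.16  0.31  0.52 -0.87]
```

Sliding freely; continue until it meets the stop.

Call:
send_rows([
  [[0.2,0,0,0,0,0],[0.1,0,0,0,0,0],[0,0,0,0,0,0]],
])

```text
time_s: 10.9
eef_pos: [0.4484, 0.0956, 0.0388]
ee_rot: [-3.141, 0.002, 1.332]
force: [-1.2, -7.2, 4.6]
opening: 0.0003
grasp_force: 3.3
```

Call:
send_rows([
  [[0.1,0,0,0,0,0],[0.1,0,0,0,0,0],[0,0,0,0,0,0]],
])

```text
time_s: 11.28
eef_pos: [0.4483, 0.0956, 0.0387]
ee_rot: [-3.14, 0.005, 1.33]
force: [-2.5, -13.1, 9.9]
opening: -0.0001
grasp_force: 6.6
```

The block is against the stop. Backing off, then lifting and tilting the shut fingers toward the bevel.

Call:
send_rows([
  [[-1.2,0,0,0,0,0],[-0.5,0,-4,0,0,0],[0,-2,-5,0,0,0],[2.5,-3,0,-6,0,0],[2.5,-1,0,-8,0,0]],
])

```text
time_s: 11.9
eef_pos: [0.3998, 0.1373, 0.1283]
ee_rot: [2.926, 0.005, 1.329]
force: [1.1, -0.5, -0.8]
opening: -0.0003
grasp_force: 0.0
```

Call:
send_rows([
  [[2,0,0,-8,0,0],[0,0,0,-8,0,0],[0,0,0,-8,0,0],[0,0,0,0,0,0]],
])

```text
time_s: 12.4
eef_pos: [0.4012, 0.1425, 0.1239]
ee_rot: [2.662, 0.038, 1.322]
force: [0.2, -1.2, -0.2]
opening: 0.0001
grasp_force: 0.0
```

```bash
python3 - <<'E'
from h import *
st()
t=read_camera("top");s=read_camera("side")
W=np.zeros((400,800,3),np.uint8);W[:,:400]=crop(t,170,175,80,80,5);W[:,400:]=crop(s,230,120,80,80,5)
cv2.imwrite("pics/d.png",W)
plan(jig([-.037,.005,.085]),90+JY,-45,n=3)
E
```

```text
t 12.4 jig [-0.0379 -0.0138  0.1239] [0.4012 0.1425 0.1239] rot [152.5   2.2  75.8] F [ 0.5 -1.1 -0.2] op 0.0001 0.0 q [-0.68  0.23 -0.17  2.45  1.12  0.54 -2.09]
[0.68, -0.61, 1.14, -5.85, 0.72, 0.24]
[0.66, -0.73, 1.08, -5.85, 0.72, 0.24]
[0.65, -0.84, 1.0, -5.85, 0.72, 0.24]
len/row mm 14.583465147484189
```

View pics/d.png

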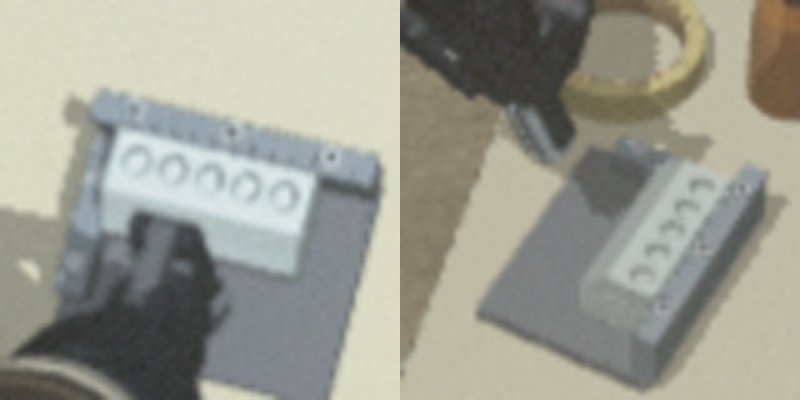

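Top crop: the block is home. Its left end is at the stop (100,190) and its back is flat against the fence. The tilted shut fingers are at about (165,230), just short of the bevel. Tilt stalls near 27° (joint limits), so I'll push at about 25°.

```bash
python3 - <<'E'
from h import *
plan(jig([-.030,.005,.070]),90+JY,-25,n=5)
E
```

```text
[0.42, -0.38, 1.01, 0.49, 0.45, 0.07]
[0.41, -0.37, 1.02, 0.49, 0.45, 0.07]
[0.4, -0.36, 1.02, 0.49, 0.45, 0.07]
[0.4, -0.36, 1.03, 0.49, 0.45, 0.07]
[0.39, -0.35, 1.04, 0.49, 0.45, 0.07]
len/row mm 11.603777134252486
```

Call:
send_rows([
  [[0.4,-0.4,1.0,0.5,0.45,0],[0.4,-0.4,1.0,0.5,0.45,0],[0.4,-0.35,1.0,0.5,0.45,0],[0.4,-0.35,1.0,0.5,0.45,0],[0.4,-0.35,1.0,0.5,0.45,0]],
])

```text
time_s: 13.12
eef_pos: [0.414, 0.1581, 0.071]
ee_rot: [2.705, 0.001, 1.333]
force: [0.4, 0.1, 0.1]
opening: 0.0002
grasp_force: 0.0
```

```bash
python3 - <<'E'
from h import *
st();plan(jig([-.0157,.005,.0557]),90+JY,-25,n=5)
E
```

```text
t 13.125 jig [-0.0292  0.0044  0.071 ] [0.414  0.1581 0.071 ] rot [1.55e+02 1.00e-01 7.64e+01] F [0.3 0.1 0.1] op 0.0002 0.0 q [-0.67  0.37 -0.13  2.46  1.4   0.42 -2.36]
[0.01, 0.11, 0.39, 0.0, 0.0, 0.02]
[0.01, 0.11, 0.39, 0.0, 0.0, 0.02]
[0.01, 0.11, 0.39, 0.0, 0.0, 0.02]
[0.01, 0.11, 0.39, 0.0, 0.0, 0.02]
[0.01, 0.11, 0.39, 0.0, 0.0, 0.02]
len/row mm 4.081732788162412
```

Call:
send_rows([
  [[0,0.1,0.4,0,0,0],[0,0.1,0.4,0,0,0],[0,0.1,0.4,0,0,0],[0,0.1,0.4,0,0,0]],
])

```text
time_s: 13.62
eef_pos: [0.4233, 0.156, 0.0583]
ee_rot: [2.704, 0.001, 1.335]
force: [-0.1, -0.3, 0.3]
opening: -0.0003
grasp_force: 0.0
```

```bash
python3 - <<'E'
from h import *
st()
E
```

```text
t 13.625 jig [-0.0197  0.0046  0.0583] [0.4233 0.156  0.0583] rot [1.549e+02 1.000e-01 7.650e+01] F [-0.  -0.3  0.3] op -0.0003 0.0 q [-0.65  0.41 -0.12  2.46  1.5   0.42 -2.44]
```

Call:
send_rows([
  [[0,0.1,0.3,0,0,0],[0,0.1,0.3,0,0,0],[0,0,0,0,0,0]],
])

```text
time_s: 14.0
eef_pos: [0.4273, 0.1549, 0.0536]
ee_rot: [2.704, 0.002, 1.335]
force: [0.0, -0.7, 0.3]
opening: 0.0001
grasp_force: 0.0
```

```bash
python3 - <<'E'
from h import *
st()
E
```

```text
t 14.0 jig [-0.0155  0.0045  0.0536] [0.4273 0.1549 0.0536] rot [1.549e+02 1.000e-01 7.650e+01] F [ 0.2 -0.6  0.3] op 0.0001 0.0 q [-0.65  0.42 -0.12  2.45  1.54  0.41 -2.47]
```

Call:
send_rows([
  [[0,0.45,-0.15,0,0,0],[0,0.1,0.2,0,0,0],[0,0.05,0.15,0,0,0],[0,0,0,0,0,0]],
])

```text
time_s: 14.5
eef_pos: [0.4324, 0.1538, 0.0561]
ee_rot: [2.702, -0.0, 1.337]
force: [-26.0, -0.3, 49.1]
opening: -0.0005
grasp_force: 26.3
```

```bash
python3 - <<'E'
from h import *
st()
E
```

```text
t 14.5 jig [-0.0103  0.0046  0.0561] [0.4324 0.1538 0.0561] rot [154.8  -0.   76.6] F [-25.2  -6.4  49.1] op -0.0005 26.29611298441887 q [-0.64  0.42 -0.12  2.45  1.53  0.41 -2.45]
```

Call:
send_rows([
  [[0,0,-0.2,0,0,0],[0,0,0,0,0,0]],
])

```text
time_s: 14.75
eef_pos: [0.432, 0.1539, 0.0567]
ee_rot: [2.704, 0.001, 1.335]
force: [-9.6, 0.2, 13.0]
opening: -0.0002
grasp_force: 7.7
```

```bash
python3 - <<'E'
from h import *
st()
E
```

```text
t 14.75 jig [-0.0107  0.0046  0.0567] [0.432  0.1539 0.0567] rot [154.9   0.   76.5] F [-9.3 -2.  13. ] op -0.0002 7.658047468867153 q [-0.64  0.42 -0.11  2.44  1.52  0.4  -2.43]
```

Call:
send_rows([
  [[0,0.06,0.02,0,0,0],[0,0,0,0,0,0],[0,0,0,0,0,0]],
])

```text
time_s: 15.12
eef_pos: [0.4322, 0.1539, 0.0566]
ee_rot: [2.705, 0.001, 1.336]
force: [-12.1, 0.6, 17.6]
opening: -0.0
grasp_force: 10.6
```

```bash
python3 - <<'E'
from h import *
st()
t=read_camera("top");s=read_camera("side")
W=np.zeros((400,800,3),np.uint8);W[:,:400]=crop(t,170,175,80,80,5);W[:,400:]=crop(s,230,120,80,80,5)
cv2.imwrite("pics/e.png",W)
st()
E
```

```text
t 15.125 jig [-0.0105  0.0046  0.0566] [0.4322 0.1539 0.0566] rot [155.    0.   76.6] F [-11.9  -2.3  17.6] op -0.0 10.642263139598072 q [-0.64  0.42 -0.11  2.44  1.52  0.4  -2.43]
t 15.225 jig [-0.0106  0.0046  0.0566] [0.4321 0.1539 0.0566] rot [155.    0.   76.6] F [-12.4  -3.3  18.5] op 0.0002 10.640722392126918 q [-0.64  0.42 -0.11  2.44  1.52  0.4  -2.43]
```

View pics/e.png

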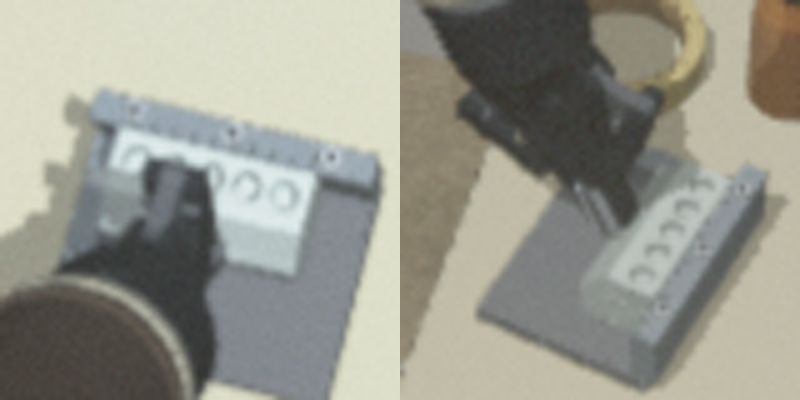

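The block is still home against fence and stop, and the fingertips press mid-bevel at about (180,165) in the top crop. I'll add a touch more inward push, then hand in.

Call:
send_rows([
  [[0,0.08,0.0,0,0,0],[0,0,0,0,0,0],[0,0,0,0,0,0],[0,0,0,0,0,0]],
])

```text
time_s: 15.72
eef_pos: [0.4323, 0.1538, 0.0566]
ee_rot: [2.706, 0.001, 1.337]
force: [-14.0, 2.1, 16.4]
opening: 0.0001
grasp_force: 11.0
```

```bash
python3 - <<'E'
from h import *
st(); print(bot.hand_in())
E
```

```text
t 15.725 jig [-0.0104  0.0046  0.0566] [0.4323 0.1538 0.0566] rot [1.55e+02 1.00e-01 7.66e+01] F [-14.1  -1.3  16.4] op 0.0001 11.040716436691582 q [-0.64  0.42 -0.11  2.44  1.51  0.4  -2.43]
the job is handed in; nothing more can be done
None
```

The longer block is home against stop and fence, and I handed the job in at 15.7 s with the shut fingers still pushing on the bevel, about 14 N inward and 16 N down; the push briefly peaked near 25 N inward and 49 N down before I eased it.

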